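# Scoop up the stray walnuts

## Robot

A 6-joint arm with a two-finger parallel gripper is mounted at the origin on a cart in front of the work surface, level with it; the furniture and walls round the work are solid. World frame = base frame: x ahead of the robot, y to its left, z up, the work surface at z = 0. Lengths are in m, angles in rad, forces in N, time in s.
With the tool pointing down it reaches from about 0.325 to 0.85 m from the base axis. Payload 4.4 kg.
Tool frame: the origin (TCP) lies at the very end of the fingers, on their centre line; the grasp point (between the pads) lies r.hold_point_z behind it (r.hold_point_z is the distance from the TCP to the grasp point, in m); z points along the fingers, y is the line along which they close (so a half turn about z gives the same grasp; the last joint's range is limited). The gripper opens to 94 mm and grips with 3 to 60 N. Pads are 16 mm wide; open, the fingers measure 119 mm over their backs; the gripper's body (75 mm by 177 mm) begins 78 mm behind the grasp point.
Start: joints at [1.032, 0.207, 1.542, -0, 1.393, -0.15], TCP at [0.218, 0.532, 0.205] pointing down, gripper open.
Joint ranges: [-2.73, 2.73], [-0.86, 2.22], [0.23, 2.46], [-1.11, 4.25], [0.08, 2.63], [-2.82, 2.82]. Speed limits (rad/s): [2.79, 2.79, 3.14, 3.14, 3.14, 3.14].

## Interface

Orientations are given as a unit quaternion [w, x, y, z].
In Python, from cell import r gives the robot as it stands.
- The arm moves only by the tool play_rows, never from a script. Its argument "deltas" is a list of rows, each a list of 2 entries, a list of its own where there are three numbers: the shift along the tool's x, y, z in cm, then the turn about the tool's z in degrees. A call has 1 to 8 rows; each row shifts and turns the commanded pose from where the row before left it, along the tool's axes as they then stand; what a row does not reach is not made up. A row lasts 1/10 s, in which the tool goes at most 50 mm and 8.59 degrees, less where a joint would pass 70% of its speed; a pose out of reach is approached as far as the arm can. A call with a gripper value outside its range is refused whole. "fingers" is the finger opening in cm, from 0 to 9.4, set as the call begins (left out, the last holds). The fingers move at their own pace and stop on an object; "squeeze" is the grip in N (left out, the last holds). Time passes only in rows, so rows that do not move let the fingers close. It gives the time, the measured TCP pose, the force, the opening and the grip force at its end, in the units of the state.
- r.read_state(): the state, without advancing time (a new reading comes with each control period).
- r.grab_frame(name): name is "scene" or "top" or "wrist"; returns (picture, depth): 420x560x3 uint8, red, green, blue; 420x560 float32, m along the optical axis (not along the pixel's ray), 0 where there is no reading.
- r.camera_info(name): a dict with "fx", "fy", "cx", "cy" (pixels), "R" (3x3) and "t" (3): a world point X has camera coordinates R X + t. Camera axes: x right, y down, z forward; pixel columns grow to the right and rows downward; lengths in m; the calibration is good to about 2 mm. A picture is of the moment at which its call begins: read the wrist's pose just before it. camera_info takes no time and is no camera call; for the wrist camera it gives the pose at the moment of the call.
- r.close_job(): hands the job in; it is judged then, once.
The state is a dict: "time": time; "qpos": joint angles; "qd": joint speeds; "joint_torque": joint torques, N m; "ee_pos": TCP position; "eef_rot": TCP orientation; "contact_force": force on the tool from outside, world axes, zero at the start; "ft_torque": the same for the moment, N m; "width": finger opening in m; "grip_force": force on a finger pad.
Only numpy, scipy, OpenCV 4.12 (cv2) and the standard library are available. Lean on these libraries where they do the work, as an engineer would, in place of code of your own. Each camera call takes 0.05 s, during which the arm holds its last target. There are 200 camera calls.

## Task

Two walnuts have rolled off the chopping block and lie on the worktop in front of it. Take the flat scoop by its grip bar, slide it along the worktop to push the walnuts against the front face of the block until both ride up into the pan, lift the loaded scoop clear, and set it down flat on top of the block with both walnuts still in it. Do not touch the walnuts with the fingers.

Things in the scene. Friction and masses are not known exactly. Their poses are not given: they have to be found in the camera images.
- scoop: Flat steel scoop, 0.25 kg. Slippery pan 120 mm (x) by 155 (y), open at +x: floor 2 mm thick, a rib 3 mm high across its front edge, sides 26 and back 30 high, walls 2.5; mouth 150 inside. Black grip bar along x over the pan, on a post at the back: 22 wide (y), x -62 to 38, z 76 to 100; held across y at x = 0 it balances. Origin: centre of underside, z up; it starts flat on the worktop.
- block: Fixed chopping block of pale wood, 180 mm (own x) by 260 (own y) by 45 high. Origin: centre of the underside, on the worktop. Its front face, at own x = -90 mm, looks towards the robot (up to 0.2 rad askew) and is the wall to push against.
- walnut_a: Loose dark brown walnut, 38 mm long, 34 mm thick, 30 g, smooth, can roll. Origin: its centre, 17 mm above what it lies on; its axes mean nothing. At the start it lies 4 to 22 mm clear of the block's front face.
- walnut_b: The other walnut, alike, lying 44 to 64 mm (centre to centre, along the face) to the left of the first as the robot sees it (block +y), 2 to 28 mm clear of the front face.
Things that resemble listed ones, but are neither listed nor needed, are in the scene too. What is shaped like the walnut_b but purple, red or turquoise is not meant.

How it is judged:
By the outcome, as a careful person would: the job done as asked, in the order asked, and still so for the second after the job is handed in, with the robot touching nothing.
It also fails if it takes over 51 s, if anything falls off the work surface, if the arm or the gripper's body presses on something with over 40 N, if the wrist force passes 120 N, or if a joint passes its speed limit or range.

## Working session

There is one attempt and no reset: what is moved stays moved. The work goes in short steps, Python scripts to look and compute and a tool call to move; the robot and the scene stay as the last step left them, time stands still between calls to the robot, and variables do not carry over. Pictures are saved under pics/ and viewed, at most 10 in all, crops included, and the job is handed in when it is done.

Besides the shell and the picture viewer there is one more tool, called after "Emit:" as name(argument=value, ...) on one line, values as JSON. play_rows: Moves the arm, as the interface text tells. Its arguments: {"type":"object","properties":{"deltas":{"type":"array"},"fingers":{"type":"number"},"squeeze":{"type":"number"}},"required":["deltas"]}

```bash
mkdir -p pics; cat > h.py <<'E'
import numpy as np, cv2
from cell import r
def grab(n,save=None):
    ci=r.camera_info(n); p,d=r.grab_frame(n)
    if save: cv2.imwrite('pics/'+save+'.png',cv2.cvtColor(p,cv2.COLOR_RGB2BGR))
    return p,d,ci
def cloud(d,ci):
    v,u=np.indices(d.shape); z=d.astype(float)
    P=np.stack([(u-ci['cx'])/ci['fx']*z,(v-ci['cy'])/ci['fy']*z,z],-1)
    return (P-ci['t'])@np.array(ci['R'])   # world
E
python3 - <<'E'
from h import *
for n in('top','scene'):
    p,d,ci=grab(n,n); np.savez(n+'.npz',p=p,d=d,R=ci['R'],t=ci['t'],k=[ci[x] for x in('fx','fy','cx','cy')])
print(r.read_state(),r.hold_point_z)
E
```

```text
{'time': 0.1, 'qpos': array([ 1.03149119e+00,  2.07340224e-01,  1.54278108e+00,  6.12682011e-06,
        1.39347599e+00, -1.50511868e-01]), 'qd': array([ 0.00366548, -0.0012464 , -0.00464781, -0.00061427, -0.00085237,
       -0.00056539]), 'joint_torque': array([-3.03316820e-04, -3.71869326e+01, -2.82292628e+01,  7.00548710e-02,
        3.11054557e-02, -5.34291826e-05]), 'ee_pos': array([0.21761292, 0.53146457, 0.20441805]), 'eef_rot': array([-3.41732446e-04,  1.93175005e-01,  9.81163805e-01, -9.42270921e-04]), 'contact_force': array([0.52773011, 0.46904908, 0.49881927]), 'ft_torque': array([ 0.0010085 ,  0.01316414, -0.03749354]), 'grip_force': 0.0, 'width': 0.09421883840307686} 0.0188
```

View pics/top.png

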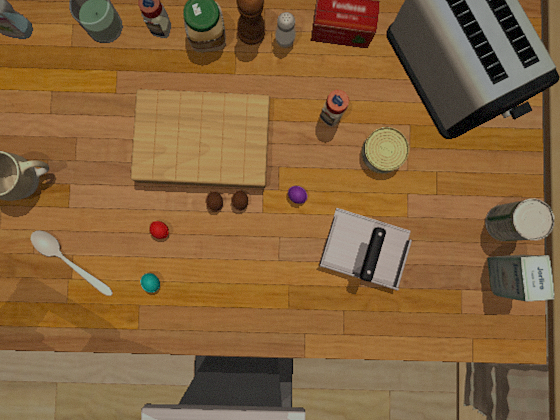

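View pics/scene.png

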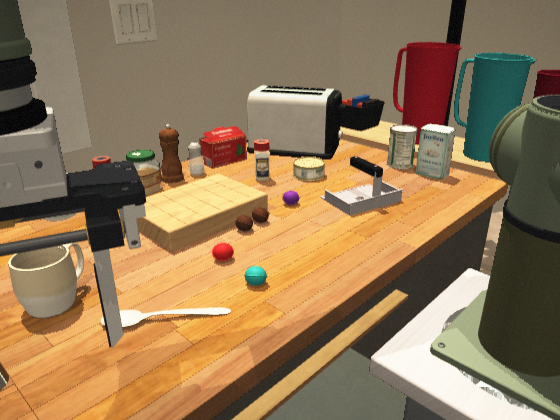

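The top view shows the block at about (200,138) with brown walnuts at (214,201) and (240,201). The scoop is at (366,250), with its black grip running from (379,230) to (368,280). The red, purple and turquoise balls are decoys.

```bash
python3 - <<'E'
from h import *
f=np.load('top.npz');p=f['p'];d=f['d'];ci=dict(zip(('fx','fy','cx','cy'),f['k']),R=f['R'],t=f['t'])
W=cloud(d,ci); hsv=cv2.cvtColor(p,cv2.COLOR_RGB2HSV); v,u=np.indices(d.shape)
def box(a,b,c,e): return (u>=a)&(u<b)&(v>=c)&(v<e)
print('cam',-ci['R'].T@ci['t'], 'table z',np.median(W[300:330,200:280,2]))
# block top
m=box(115,290,75,198)&(abs(W[...,2]-.045)<.006)
xy=W[m][:,:2]; print('block',m.sum(),np.median(W[m][:,2]),cv2.minAreaRect((xy*1000).astype(np.float32)))
print(cv2.boxPoints(cv2.minAreaRect((xy*1000).astype(np.float32))))
# walnuts
m=box(195,260,186,220)&(W[...,2]>.012)&(W[...,2]<.04)&(hsv[...,2]<110)
n,l,s,c=cv2.connectedComponentsWithStats(m.astype(np.uint8))
for i in range(1,n):
  if s[i,4]>30:
    q=W[l==i]; print('walnut',c[i],s[i,4],q.min(0),q.max(0),q.mean(0))
# handle
m=box(340,400,215,295)&(W[...,2]>.088)&(W[...,2]<.115)
q=W[m];print('bar',m.sum(),np.median(q[:,2]),cv2.minAreaRect((q[:,:2]*1000).astype(np.float32)),cv2.boxPoints(cv2.minAreaRect((q[:,:2]*1000).astype(np.float32))))
m=box(310,420,200,300)&(W[...,2]>.012)&(W[...,2]<.04)
q=W[m];print('walls',m.sum(),cv2.minAreaRect((q[:,:2]*1000).astype(np.float32)));print(cv2.boxPoints(cv2.minAreaRect((q[:,:2]*1000).astype(np.float32))))
for n,(a,b,c,e) in dict(purple=(280,315,180,210),red=(145,175,215,245),turq=(135,165,268,298),spice=(315,355,85,130),can=(360,412,125,178)).items():
  m=box(a,b,c,e)&(W[...,2]>.012); q=W[m]; print(n,q.min(0),q.max(0))
cv2.imwrite('pics/crop.png',cv2.resize(cv2.cvtColor(p[175:300,180:430],cv2.COLOR_RGB2BGR),None,fx=3,fy=3))
E
```

```text
cam [ 0.4639103  -0.07758391  0.94720639] table z -7.384369668107224e-05
block 12229 0.04459418958941008 ((675.6923828125, 62.843894958496094), (259.9415588378906, 180.6363067626953), 89.11713409423828)
[[583.3823  -65.71981]
 [763.9972  -68.50311]
 [768.00244 191.4076 ]
 [587.3876  194.1909 ]]
walnut [247.625   186.15625] 32 [ 0.58357261 -0.05434524  0.01229336] [ 0.58495208 -0.00240364  0.03265572] [ 0.58425221 -0.03166234  0.02143016]
walnut [213.96577947 200.93155894] 263 [0.53364962 0.01752021 0.0132435 ] [0.57314036 0.04841361 0.03706372] [0.55249974 0.0324916  0.02798624]
walnut [239.22727273 199.72727273] 264 [ 0.53852883 -0.03152347  0.01541199] [5.76411927e-01 2.94052273e-04 3.56495744e-02] [ 0.55630926 -0.01655422  0.027914  ]
bar 693 0.09845988815291476 ((459.5106201171875, -263.6619567871094), (22.825210571289062, 99.61007690429688), 74.62327575683594) [[ 408.46222 -261.4595 ]
 [ 504.5066  -287.87253]
 [ 510.55902 -265.8644 ]
 [ 414.51465 -239.45139]]
walls 469 ((460.9932861328125, -263.82476806640625), (158.6987762451172, 102.22138214111328), 74.34330749511719)
[[ 390.36475 -326.43658]
 [ 488.79333 -354.02338]
 [ 531.6218  -201.21295]
 [ 433.19324 -173.62616]]
purple [ 0.4639103 -0.1472146  0.0132842] [ 0.58726638 -0.07758391  0.94720639]
red [ 0.4639103  -0.07758391  0.0132322 ] [0.51077453 0.15764935 0.94720639]
turq [0.3747794  0.1352703  0.01251329] [0.40960094 0.16940472 0.03656566]
spice [ 0.4639103  -0.21596802  0.0120555 ] [ 0.75557195 -0.07758391  0.94720639]
can [ 0.4639103  -0.3427987   0.01222319] [ 0.70706063 -0.07758391  0.94720639]
```

View pics/crop.png

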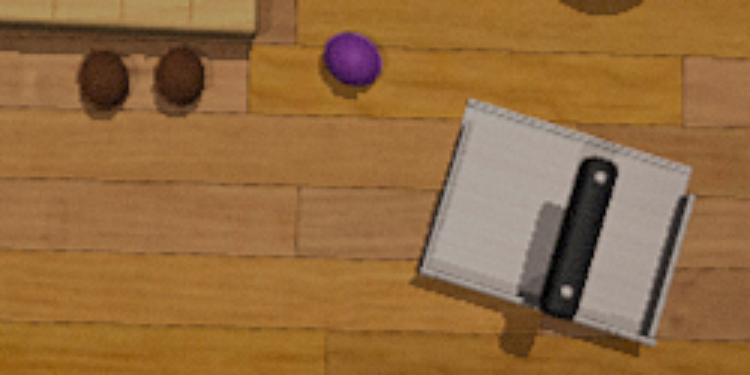

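The scoop's origin is at about (0.471, -0.267) with yaw -15.5°, mouth facing away from the robot. The block face is at x ≈ 0.585 with yaw -0.9°. The walnuts are centred on y ≈ 0.008, 49 mm apart. I'll move towards the scoop.

Emit:
play_rows(deltas=[[[-2.9, -3.45, 0], 0], [[-2.9, -3.45, 0], 0], [[-2.9, -3.45, 0], 0], [[-2.9, -3.45, 0], 0], [[-2.9, -3.45, 0], 0], [[-2.9, -3.45, 0], 0], [[-2.9, -3.45, 0], 0], [[-2.9, -3.45, 0], 0]], fingers=7, squeeze=40)

```text
time: 0.9
ee_pos: [0.3279, 0.187, 0.2052]
eef_rot: [0.0, 0.193, 0.981, -0.0]
contact_force: [0.2, -0.3, 0.0]
width: 0.0698
grip_force: 0.0
```

Emit:
play_rows(deltas=[[[-2.9, -3.45, 0], 0], [[-2.9, -3.45, 0], 0], [[-2.9, -3.45, 0], 0], [[-2.9, -3.45, 0], 0], [[-2.9, -3.45, 0], 0], [[-2.9, -3.45, 0], 0], [[-2.9, -3.45, 0], 0], [[-2.9, -3.45, 0], 0]])

```text
time: 1.7
ee_pos: [0.438, -0.1564, 0.2051]
eef_rot: [-0.0, 0.194, 0.981, 0.0]
contact_force: [0.3, 0.6, 0.7]
width: 0.0699
grip_force: 0.0
```

Emit:
play_rows(deltas=[[[-2.9, -3.45, 0], 0], [[-2.9, -3.45, 0], 0], [[-1.5, -2.1, 0], 0], [[0, 0, 0], -3.4], [[0, 0, 0], -3.4], [[0, 0, 0], 0], [[0, 0, 0], 0]])

```text
time: 2.4
ee_pos: [0.4713, -0.2653, 0.205]
eef_rot: [-0.0, 0.135, 0.991, 0.0]
contact_force: [0.0, 0.5, -0.3]
width: 0.0698
grip_force: 0.0
```

Emit:
play_rows(deltas=[[[0, -0.15, 3.4], 0], [[0, 0, 3.4], 0], [[0, 0, 3.4], 0], [[0, 0, 2.0], 0], [[0, 0, 1.4], 0], [[0, 0, 0], 0]])

```text
time: 3.0
ee_pos: [0.4698, -0.2657, 0.0675]
eef_rot: [-0.002, 0.135, 0.991, 0.001]
contact_force: [-0.0, 1.0, -0.4]
width: 0.0704
grip_force: 0.0
```

```bash
python3 - <<'E'
from h import *
p,d,ci=grab('wrist','w1')
E
```

```text
(no output)
```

View pics/w1.png

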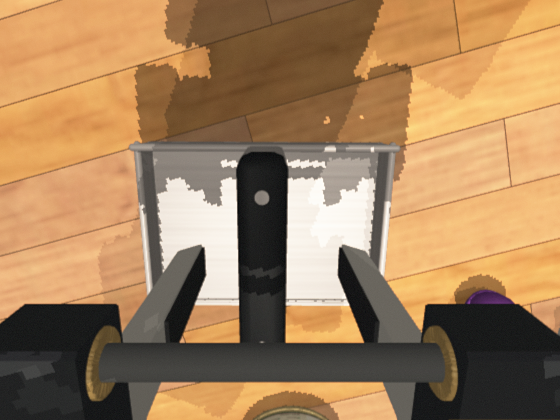

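The wrist view shows the bar at column 262, centred between the open fingers and aligned with them. Closing now.

Emit:
play_rows(deltas=[[[0, 0, 0], 0], [[0, 0, 0], 0], [[0, 0, 0], 0], [[0, 0, 0], 0], [[0, 0, 0], 0], [[0, 0, 0], 0], [[0, 0, 0], 0], [[0, 0, 0], 0]], fingers=1.5, squeeze=40)

```text
time: 3.85
ee_pos: [0.4713, -0.2673, 0.0697]
eef_rot: [0.0, 0.135, 0.991, -0.0]
contact_force: [-0.6, -0.3, 1.4]
width: 0.022
grip_force: 40.0
```

Emit:
play_rows(deltas=[[[0, 0, -1], 0], [[0, 0, -1], 0], [[0, 0, -1], 0], [[0, 0, -1], 0], [[0, 0, 0], 0]])

```text
time: 4.35
ee_pos: [0.4725, -0.268, 0.1118]
eef_rot: [0.002, 0.135, 0.991, -0.001]
contact_force: [0.4, 0.1, -2.4]
width: 0.0217
grip_force: 40.0
```

```bash
python3 - <<'E'
from h import *
s=r.read_state(); print(s['ee_pos'],s['contact_force'],s['width'],s['grip_force'])
p,d,ci=grab('top','t2'); W=cloud(d,ci)
cv2.imwrite('pics/t2c.png',cv2.resize(cv2.cvtColor(p[165:300,180:430],cv2.COLOR_RGB2BGR),None,fx=3,fy=3))
E
```

```text
[ 0.47250761 -0.26804241  0.11183155] [ 0.41095494  0.07525642 -2.36323108] 0.02169151090777881 39.983110427856445
```

View pics/t2c.png

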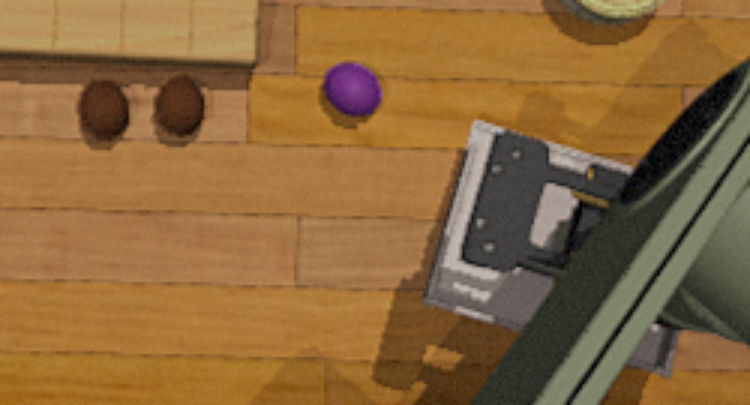

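The scoop is held and level with the pan 40 mm up, the walnuts at crop (103,110) and (180,105) have not moved, and the purple ball at (352,88) is clear of the path. I'll turn the scoop square to the face and go to the start of the push.

Emit:
play_rows(deltas=[[[0, 0, 0], -5], [[0, 0, 0], -5], [[0, 0, 0], -4.6], [[1, 3, 0], 0], [[1, 4, 0], 0], [[1, 4, 0], 0], [[1, 4, 0], 0], [[1, 4, 0], 0]])

```text
time: 5.2
ee_pos: [0.4231, -0.0747, 0.1091]
eef_rot: [-0.0, 0.008, 1.0, 0.0]
contact_force: [-0.4, 0.5, -2.1]
width: 0.0218
grip_force: 40.0
```

Emit:
play_rows(deltas=[[[0, 4, 0], 0], [[0, 3.1, 0], 0], [[0, 1.5, 0], 0], [[0, 0, 1], 0], [[0, 0, 1], 0], [[0, 0, 1], 0], [[0, 0, 0], 0], [[0, 0, 0], 0]])

```text
time: 6.0
ee_pos: [0.4249, 0.0091, 0.0787]
eef_rot: [-0.001, 0.008, 1.0, 0.0]
contact_force: [0.7, 0.2, -1.8]
width: 0.0217
grip_force: 40.0
```

Emit:
play_rows(deltas=[[[0, 0, 0.4], 0], [[0, 0, 0.3], 0], [[0, 0, 0.1], 0], [[0, 0, 0], 0]])

```text
time: 6.4
ee_pos: [0.4253, 0.0097, 0.0713]
eef_rot: [-0.0, 0.008, 1.0, 0.0]
contact_force: [-0.0, 1.1, -2.0]
width: 0.0218
grip_force: 40.0
```

Emit:
play_rows(deltas=[[[0, 0, 0.1], 0], [[0, 0, 0.1], 0], [[0, 0, 0], 0]])

```text
time: 6.7
ee_pos: [0.4256, 0.0097, 0.0696]
eef_rot: [0.0, 0.008, 1.0, -0.0]
contact_force: [0.1, 0.0, -1.1]
width: 0.0217
grip_force: 40.0
```

```bash
cat > look.py <<'E'
from h import *
import sys
s=r.read_state(); print(s['time'],s['ee_pos'],s['contact_force'])
p,d,ci=grab('scene',sys.argv[1]); W=cloud(d,ci)
hsv=cv2.cvtColor(p,cv2.COLOR_RGB2HSV)
m=((hsv[...,2]<110)&(hsv[...,1]>70)&(W[...,2]>.008)&(W[...,2]<.1)&(W[...,0]>.3)&(W[...,0]<.68)&(abs(W[...,1]-.01)<.09)).astype(np.uint8)
n,l,st,c=cv2.connectedComponentsWithStats(m)
for i in range(1,n):
  if st[i,4]>40: q=W[l==i]; print(st[i,4],c[i].round(),q.mean(0).round(4),q.min(0).round(3),q.max(0).round(3))
cv2.imwrite('pics/%s.png'%sys.argv[1],cv2.resize(cv2.cvtColor(p[120:330,80:420],cv2.COLOR_RGB2BGR),None,fx=2,fy=2))
E
python3 look.py s3
```

```text
6.7 [0.42562296 0.00973172 0.06963769] [ 0.0858251   0.01516821 -1.07965429]
133 [260. 216.] [ 0.5488 -0.0109  0.0187] [ 0.538 -0.031  0.008] [ 0.571 -0.001  0.029]
137 [244. 224.] [0.5446 0.0383 0.0189] [0.534 0.019 0.008] [0.586 0.048 0.029]
```

View pics/s3.png

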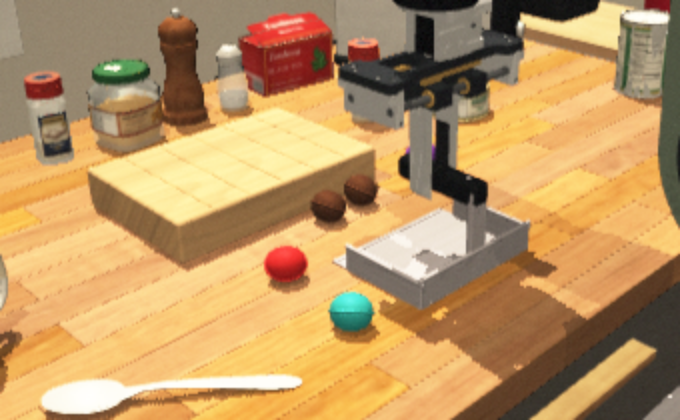

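The scoop is flat on the worktop and square to the face. The walnuts are at crop (328,206) and (360,190), straight ahead of the mouth, and the red ball is outside the lane. Pushing.

Emit:
play_rows(deltas=[[[0, 0, 0.1], 0], [[-1, 0, 0], 0], [[-1, 0, 0], 0], [[-1, 0, 0], 0], [[-1, 0, 0], 0], [[-0.5, 0, 0], 0], [[-0.5, 0, 0], 0], [[-0.5, 0, 0], 0]])

```text
time: 7.55
ee_pos: [0.4807, 0.0088, 0.0696]
eef_rot: [-0.0, 0.008, 1.0, -0.0]
contact_force: [-4.1, 0.2, 8.0]
width: 0.0219
grip_force: 40.0
```

```bash
python3 look.py s4
```

```text
7.55 [0.48065183 0.00875942 0.06959869] [-4.09282767  0.15397964  7.97728266]
145 [260. 216.] [ 0.5489 -0.0116  0.0199] [ 0.537 -0.031  0.009] [ 0.57  -0.001  0.033]
165 [244. 224.] [0.5448 0.0379 0.0203] [0.533 0.018 0.008] [0.585 0.049 0.033]
```

Emit:
play_rows(deltas=[[[-0.5, 0, 0], 0], [[-0.5, 0, 0], 0], [[-0.5, 0, 0], 0], [[-0.5, 0, 0], 0], [[-0.5, 0, 0], 0], [[0, 0, 0], 0]])

```text
time: 8.2
ee_pos: [0.5062, 0.0083, 0.0696]
eef_rot: [0.001, 0.008, 1.0, -0.0]
contact_force: [-1.4, 0.4, 6.4]
width: 0.0212
grip_force: 40.0
```

```bash
python3 look.py s5
```

```text
8.2 [0.50617586 0.00832889 0.06962629] [-1.44494014  0.37953281  6.44545304]
173 [257. 213.] [ 0.5601 -0.0123  0.0227] [ 0.549 -0.057  0.008] [ 0.585 -0.001  0.035]
191 [239. 220.] [0.5609 0.0377 0.0233] [0.549 0.013 0.008] [0.588 0.049 0.036]
```

View pics/s5.png

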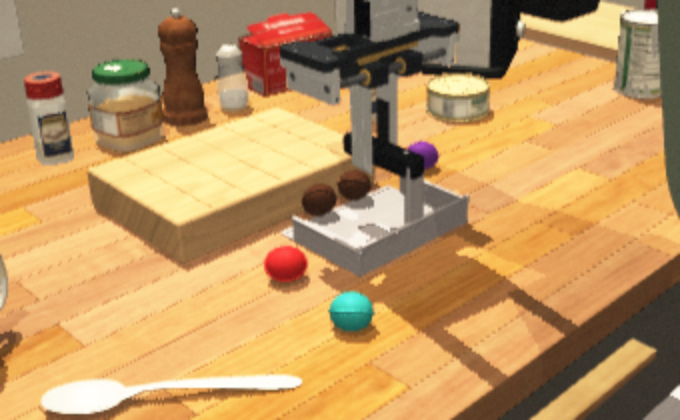

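Both walnuts, at crop (320,199) and (353,184), are against the face and starting to climb the rib. I'll keep pushing.

Emit:
play_rows(deltas=[[[-0.4, 0, 0], 0], [[-0.4, 0, 0], 0], [[-0.4, 0, 0], 0], [[-0.3, 0, 0], 0], [[-0.2, 0, 0], 0], [[0, 0, 0], 0], [[0, 0, 0], 0]])

```text
time: 8.95
ee_pos: [0.5229, 0.0081, 0.0696]
eef_rot: [0.001, 0.008, 1.0, -0.0]
contact_force: [-1.7, 0.2, 6.2]
width: 0.0218
grip_force: 40.0
```

```bash
python3 look.py s6
```

```text
8.95 [0.52293816 0.00810348 0.0696193 ] [-1.66795215  0.19708921  6.23123468]
185 [262. 215.] [ 0.5429 -0.0114  0.0237] [ 0.533 -0.028  0.008] [ 0.562 -0.002  0.036]
197 [245. 222.] [0.5441 0.0377 0.0235] [0.533 0.017 0.008] [0.586 0.049 0.036]
```

View pics/s6.png

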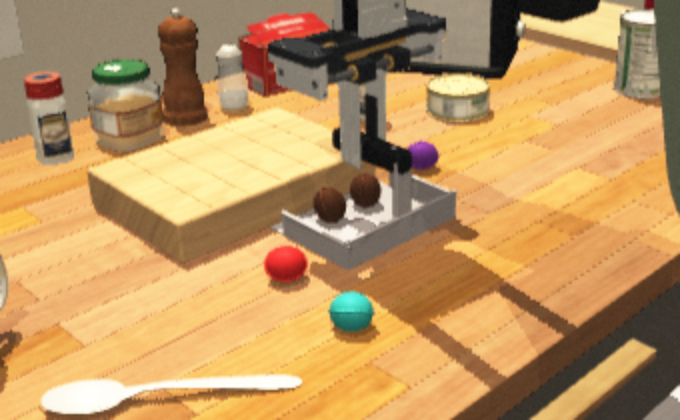

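Both walnuts are in the pan, at crop (330,204) and (365,189), resting on the floor behind the rib. I'll ease back from the face and lift gently.

Emit:
play_rows(deltas=[[[0.1, 0, 0], 0], [[0.2, 0, 0], 0], [[0.2, 0, -0.2], 0], [[0.2, 0, -0.5], 0], [[0.1, 0, -1], 0], [[0, 0, -1], 0], [[0, 0, -1], 0], [[0, 0, -1], 0]])

```text
time: 9.8
ee_pos: [0.5146, 0.0083, 0.1166]
eef_rot: [0.0, 0.008, 1.0, -0.0]
contact_force: [0.5, 0.5, -2.2]
width: 0.0216
grip_force: 40.0
```

Emit:
play_rows(deltas=[[[0, 0, -1], 0], [[0, 0, -1], 0], [[0, 0, -0.8], 0], [[0, 0, -0.4], 0], [[0, 0, -0.2], 0], [[0, 0, 0], 0]])

```text
time: 10.4
ee_pos: [0.5143, 0.0084, 0.1495]
eef_rot: [0.0, 0.008, 1.0, -0.0]
contact_force: [-1.0, -1.1, -2.6]
width: 0.0216
grip_force: 40.0
```

```bash
sed -i 's/<.1)&/<.16)\&/' look.py; python3 look.py s7
```

```text
10.4 [0.51433243 0.00836228 0.14950578] [-1.03210561 -1.06001632 -2.63799582]
209 [265. 182.] [ 0.5321 -0.0109  0.1026] [ 0.521 -0.028  0.081] [ 0.551 -0.     0.117]
219 [247. 189.] [0.5333 0.0385 0.102 ] [0.522 0.019 0.083] [0.549 0.049 0.116]
```

View pics/s7.png

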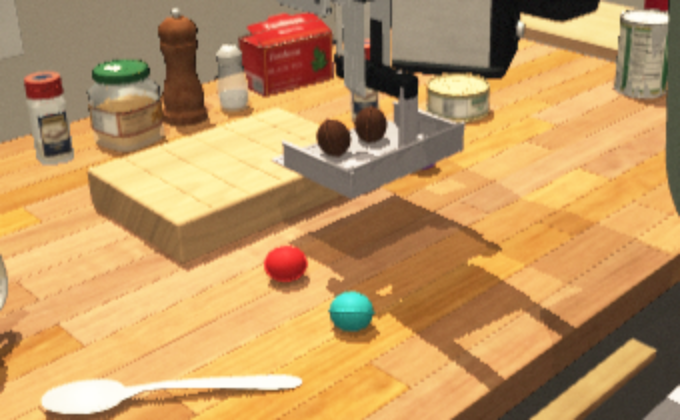

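The loaded scoop is level, 80 mm up, with both nuts in it at crop (333,138) and (371,126). I'll move over the block with gentle ramps.

Emit:
play_rows(deltas=[[[-0.3, 0, 0], 0], [[-0.6, 0.1, 0], 0], [[-0.9, 0.3, 0], 0], [[-1.2, 0.4, 0], 0], [[-1.2, 0.4, 0], 0], [[-1.2, 0.4, 0], 0], [[-1.2, 0.4, 0], 0], [[-1.2, 0.4, 0], 0]])

```text
time: 11.25
ee_pos: [0.5942, 0.0317, 0.1492]
eef_rot: [0.0, 0.008, 1.0, 0.0]
contact_force: [-0.2, -0.5, -2.6]
width: 0.0217
grip_force: 40.0
```

Emit:
play_rows(deltas=[[[-1.2, 0.4, 0], 0], [[-1.2, 0.4, 0], 0], [[-1.2, 0.4, 0], 0], [[-1.2, 0.4, 0], 0], [[-1.2, 0.4, 0], 0], [[-0.9, 0.3, 0], 0], [[-0.6, 0.2, 0], 0], [[-0.4, 0, 0], 0]])

```text
time: 12.05
ee_pos: [0.6726, 0.0554, 0.149]
eef_rot: [-0.0, 0.007, 1.0, 0.0]
contact_force: [0.2, -0.4, -3.0]
width: 0.0219
grip_force: 40.0
```

Emit:
play_rows(deltas=[[[0, 0, 0], 0], [[0, 0, 0.4], 0], [[0, 0, 0.8], 0], [[0, 0, 0.8], 0], [[0, 0, 0.5], 0], [[0, 0, 0.3], 0], [[0, 0, 0.2], 0], [[0, 0, 0], 0]])

```text
time: 12.85
ee_pos: [0.6719, 0.055, 0.1191]
eef_rot: [-0.0, 0.008, 1.0, 0.0]
contact_force: [-0.3, 0.4, -2.4]
width: 0.0218
grip_force: 40.0
```

Emit:
play_rows(deltas=[[[0, 0, 0.2], 0], [[0, 0, 0.1], 0], [[0, 0, 0.1], 0], [[0, 0, 0.05], 0], [[0, 0, 0], 0], [[0, 0, 0], 0]])

```text
time: 13.45
ee_pos: [0.6721, 0.055, 0.115]
eef_rot: [0.0, 0.008, 1.0, 0.0]
contact_force: [0.0, 0.4, -2.4]
width: 0.0217
grip_force: 40.0
```

```bash
python3 look.py s8
```

```text
13.45 [0.67213894 0.05497647 0.11501886] [ 0.02605171  0.39896145 -2.4183633 ]
```

View pics/s8.png

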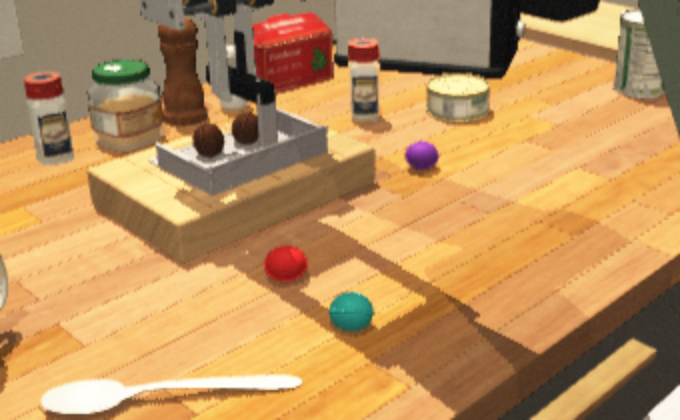

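The pan sits over the block with both nuts in it, at crop (208,141) and (246,128). The force still reads as hanging, so I'll lower it a bit more.

Emit:
play_rows(deltas=[[[0, 0, 0.05], 0], [[0, 0, 0.05], 0], [[0, 0, 0], 0], [[0, 0, 0], 0]])

```text
time: 13.9
ee_pos: [0.6724, 0.055, 0.1147]
eef_rot: [0.0, 0.008, 1.0, -0.0]
contact_force: [-1.5, -0.3, 2.0]
width: 0.0219
grip_force: 40.0
```

Emit:
play_rows(deltas=[[[0, 0, 0], 0], [[0, 0, 0], 0], [[0, 0, 0], 0], [[0, 0, 0], 0]], fingers=3.2, squeeze=5)

```text
time: 14.3
ee_pos: [0.6721, 0.0549, 0.1139]
eef_rot: [0.0, 0.008, 1.0, -0.0]
contact_force: [-0.7, 0.2, -0.3]
width: 0.032
grip_force: 0.0
```

Emit:
play_rows(deltas=[[[0, 0, 0], 0], [[0, 0, 0], 0], [[0, 0, 0], 0], [[0, 0, -1], 0], [[0, 0, -2], 0], [[0, 0, -3], 0], [[0, 0, -3], 0], [[0, 0, -1], 0]], fingers=6)

```text
time: 15.1
ee_pos: [0.6745, 0.0549, 0.2193]
eef_rot: [0.004, 0.008, 1.0, -0.0]
contact_force: [0.5, 0.3, 0.0]
width: 0.0602
grip_force: 0.0
```

Emit:
play_rows(deltas=[[[2, 0, 0], 0], [[4, 0, 0], 0], [[4, 0, 0], 0], [[4, 0, 0], 0], [[4, 0, 0], 0], [[2, 0, 0], 0], [[0, 0, 0], 0]])

```text
time: 15.8
ee_pos: [0.4695, 0.0583, 0.2135]
eef_rot: [-0.001, 0.008, 1.0, 0.0]
contact_force: [-0.2, -0.2, -0.2]
width: 0.0596
grip_force: 0.0
```

```bash
python3 - <<'E'
from h import *
p,d,ci=grab('top'); W=cloud(d,ci); q,_,_=grab('scene')
b=lambda x,f:cv2.resize(cv2.cvtColor(x,cv2.COLOR_RGB2BGR),(390,300))
cv2.imwrite('pics/fin.png',np.hstack([b(p[75:225,115:310],2),b(q[120:330,80:353],2)]))
s=r.read_state();print(s['time'],s['ee_pos'])
m=(W[...,2]>.065)&(W[...,2]<.09)&(W[...,0]>.58)&(W[...,0]<.77)&(W[...,1]>-.07)&(W[...,1]<.2)
x=(W[m]*1000).astype(np.float32); print(cv2.minAreaRect(x[:,:2]))
E
```

```text
15.9 [0.47256058 0.05798933 0.21415722]Traceback (most recent call last):
  File "<stdin>", line 7, in <module>
cv2.error: OpenCV(4.12.0) /io/opencv/modules/imgproc/src/convhull.cpp:143: error: (-215:Assertion failed) total >= 0 && (depth == CV_32F || depth == CV_32S) in function 'convexHull'
```

View pics/fin.png

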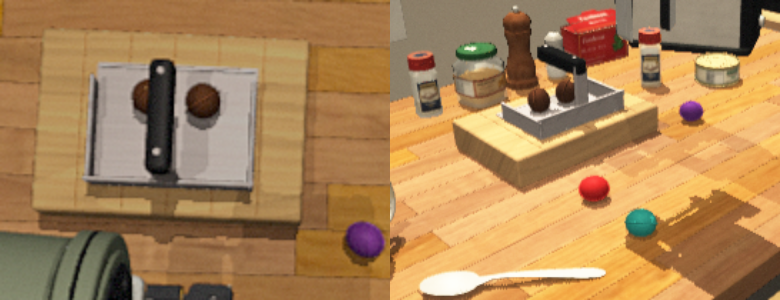

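The scoop is flat on the block, released, with both walnuts in the pan at (145,97) and (203,100) in the left half. Handing in.

```bash
python3 -c "
from h import r
print(r.close_job())"
```

```text
the job is handed in; nothing more can be done
None
```

I handed the job in at about 16 s: the scoop sits flat on the block with both walnuts in it, the arm is clear, and the fingers never touched the walnuts; I viewed 11 pictures, one over the limit of 10.

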